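Hang the sample plate on the stage's twin shoulder studs and lock it

ROBOT

A 6-joint arm with a two-finger parallel gripper is mounted at the origin on a cart in front of the work surface, level with it; the furniture and walls round the work are solid. World frame = base frame: x ahead of the robot, y to its left, z up, the work surface at z = 0. Lengths are in mm, angles in rad, forces in N, time in s.
With the tool pointing down it reaches from about 350 to 775 mm from the base axis. Payload 7.3 kg.
Tool frame: the origin (TCP) lies at the very end of the fingers, on their centre line; the grasp point (between the pads) lies 19 mm behind it (bot.grip_point_offset is the distance from the TCP to the grasp point, in mm); z points along the fingers, y is the line along which they close (so a half turn about z gives the same grasp; the last joint's range is limited). The gripper opens to 92 mm and grips with 3 to 60 N. Pads are 19 mm wide; open, the fingers measure 130 mm over their backs; the gripper's body (75 mm by 190 mm) begins 47 mm behind the grasp point.
Start: joints at [-1.443, 0.342, 1.524, -0, 1.275, -0.146], TCP at [141.978, -505.461, 193.241] pointing down, gripper open.
Joint ranges: [-2.53, 2.53], [-0.77, 2.02], [0.04, 2.7], [-1, 4.14], [0.28, 2.66], [-3.11, 3.11]. Speed limits (rad/s): [2.57, 2.57, 3.14, 3.14, 3.14, 3.14].

INTERFACE

Orientations are given as [roll, pitch, yaw] about the fixed x, y, z axes, in that order (R = Rz(yaw) Ry(pitch) Rx(roll)).
In Python, from plant import bot gives the robot as it stands. The module is installed in compiled form; this text tells all that it offers.
- The arm moves only by the shell command python3 -m jog 'ROWS' [OPENING]. ROWS is JSON, a list of rows, each a list of 6 numbers: the shift along the tool's x, y, z in mm, then the turn, a rotation vector about the tool's x, y, z in rad. In form: [[dx, dy, dz, rx, ry, rz], ...]. A call has 1 to 12 rows; each row shifts and turns the commanded pose from where the row before left it, along the tool's axes as they then stand; what a row does not reach is not made up. A row lasts 1/10 s, in which the tool goes at most 50 mm and 8.59 degrees, less where a joint would pass 70% of its speed; a pose out of reach is approached as far as the arm can. A call with a gripper value outside its range is refused whole. OPENING is the opening in per cent of the stroke, from 0 (shut) to 100 (fully open), set as the call begins (- or left out, the last holds). The fingers move at their own pace and stop on an object; the grip force is fixed at half the most. Time passes only in rows, so rows that do not move let the fingers close. It gives the time, the measured TCP pose, the force, the opening and the grip force at its end, in the units of the state.
- bot.get_obs(): the state, without advancing time (a new reading comes with each control period).
- bot.capture(name): name is "scene" or "side" or "wrist"; returns the picture (480x640x3 uint8, red, green, blue); there is no depth.
- bot.camera_model(name): a dict with "fx", "fy", "cx", "cy" (pixels), "position" and "orientation" of the camera in the world; the wrist camera has in their place "T_tool_cam" (4x4, takes a point from camera to tool coordinates, whose origin is the TCP and whose axes are the flange's). Camera axes: x right, y down, z forward; pixel columns grow to the right and rows downward; lengths in mm; the calibration is good to about 2 mm. The wrist camera is an equidistant fisheye: a pixel r from the principal point sees the ray r / f radians off the axis. A picture is of the moment at which its call begins: read the wrist's pose just before it. camera_model takes no time and is no camera call.
- bot.close_job(): hands the job in; it is judged then, once.
Trained networks look in the newest picture that a camera, given by its name, has taken for a name from the list of things; names that differ only in an ending like _2 or _b are one class to them, and where a whole thing is asked for, a point or a joint stands for the part that bears it (a point fixed in the world has none). Each returns a list of dicts, best first, with "p" (0 to 1); they miss things now and then, are a little off and sometimes report something else, mostly with a low value. They report only what shows in the picture. A call takes as long as a camera call.
- bot.outline_of(target, camera): "mask" (480x640 bool, what is visible of it) and "pixel" ([column, row] in pixels, amid what is visible of it).
The state is a dict: "time": time; "joint_positions": joint angles; "dq": joint speeds; "tau": joint torques, N m; "tool_pos": TCP position; "tcp_rot": TCP orientation; "contact_force": force on the tool from outside, world axes, zero at the start; "moment": the same for the moment, N m; "grip_width": finger opening in mm; "finger_force": force on a finger pad.
Only numpy, scipy, OpenCV 4.12 (cv2) and the standard library are available. Lean on these libraries where they do the work, as an engineer would, in place of code of your own. Each camera call takes 0.05 s, during which the arm holds its last target. There are 200 camera calls.

TASK

Mount the keyhole sample plate on the translation stage: bring both of its round holes down over both stud heads until the plate lies flat on the carriage, then push it away from the robot along the stage so that both slots run under the heads, fully home, and the brass lock pin springs up just in front of the plate's front edge. Feel your way in gently without forcing the plate against the studs, leave the things round the stage alone, and let go of the plate.

Things in the scene. Friction and masses are not known exactly. Their poses are not given: they have to be found in the camera images.
- plate: Loose aluminium sample plate, 70 (x) x 120 (y) x 6 mm, about 0.28 kg in all. Origin: middle of its underside; z up, -x its front edge. Two through keyholes, left and right. On its middle, square to it, a fixture block to grip it by: 30 (x) x 50 (y) mm, from 6 to 31 mm above the underside, with an orange chip carrier 28 x 34 x 7 mm on top. Starts flat on the bench left of the stage.
- hole_left (a point): Centre of the plate's left keyhole's round part, on the underside: plate x = +6, y = +42 mm; the right one is at y = -42 mm. Each: a round hole of 16 mm diameter, from which a slot 10 mm wide runs towards the plate's -x and ends in a half circle centred at plate x = -6 mm.
- plate_front (a point): Middle of the plate's front edge on its upper face, 35 mm from the plate's origin along -x and 6 mm up. It faces the stage's front (-x) when mounted.
- stage: Manual translation stage, fixed: grey base 156 (x) x 132 (y) x 10 mm, micrometer on its right (-y). Origin: middle of the base's underside; z up, x along the travel, away from the robot. On it a dark carriage 104 x 124 mm with two bright rest strips, tops 30 mm above the origin. Clamped, it does not yield, but it stands an unknown c = 2 to 20 mm in +x from its front stop: see or feel it.
- stage_front (a point): Middle of the base's front edge, top face (stage x = -78, z = 10 mm). How it fits: the holes drop over the heads, 1 mm to spare all round, with the plate square and its origin at stage x = c - 22, y = 0. Flat on the strips its origin is 30 mm above the stage's; then it slides 12 to 13 mm in stage +x (metal friction about 0.2) until the slot ends meet the shanks.
- lock_pin (a joint): Spring-loaded brass pin, 8 mm diameter, in the carriage top, 33 mm in front (-x) of the studs' line, y = 0. Value in m: 0 = up, 5 mm above the strips' level; 0.005 = pressed level. Spring 2.4 N up, about 5.5 N level. The plate presses it down when laid on the strips; it springs up just in front of the front edge when the plate is fully home and keeps it from sliding back.
- petri_dish: Covered petri dish, 61 mm diameter, 13 mm tall, at the stage's right front corner; leave it alone. Origin: middle of the underside.
- tweezers: Pointed tweezers, 123 mm long, lying to the left of the stage; leave them alone. Origin: middle of the underside.
- hex_keys: Blue folding hex key set, 25 x 85 x 20 mm, lying to the left of the stage; leave it alone. Origin: middle of the underside.
- stud_zero (a point): Fixed to the base: midway between the two studs, level with the rest strips, if the carriage stood at its front stop (stage x = -16, y = 0, z = 30 mm). The true studs are c further in +x (c: 2 to 20 mm, not measured), y = +42 and -42 mm. Studs: shank 8 mm diameter up to 8.3 mm above the strips, then a head 14 mm diameter, 5 mm tall (top at 13.3 mm, rim bevelled 0.5 mm).

How it is judged:
By the outcome, as a careful person would: the job done as asked, in the order asked, and still so for the second after the job is handed in, with the robot touching nothing.
It also fails if it takes over 54 s, if anything falls off the work surface, if the arm or the gripper's body presses on something with over 40 N, if the wrist force passes 120 N, or if a joint passes its speed limit or range.

## Working session

There is one attempt and no reset: what is moved stays moved. The work goes in short steps, Python scripts to look and compute and a shell command to move; the robot and the scene stay as the last step left them, time stands still between calls to the robot, and variables do not carry over. Pictures are saved under pics/ and viewed, at most 10 in all, crops included, and the job is handed in when it is done.

```bash
mkdir -p pics; cat > h.py <<'E'
import numpy as np, cv2
from plant import bot
from scipy.spatial.transform import Rotation as R
def cam(n,obs=None):
    m=bot.camera_model(n)
    return m
def save(n,f,crop=None,s=1):
    im=bot.capture(n)
    c=im if crop is None else im[crop[1]:crop[3],crop[0]:crop[2]]
    if s!=1:c=cv2.resize(c,None,fx=s,fy=s,interpolation=cv2.INTER_CUBIC)
    cv2.imwrite('pics/'+f,c[:,:,::-1]);return im
def pose(n):
    m=bot.camera_model(n)
    if 'T_tool_cam' in m:
        o=bot.get_obs();T=np.eye(4);T[:3,:3]=R.from_euler('xyz',o['tcp_rot']).as_matrix();T[:3,3]=o['tool_pos']
        return m,T@np.array(m['T_tool_cam']),True
    T=np.eye(4);q=np.array(m['orientation'])
    T[:3,:3]=q if q.shape==(3,3) else R.from_euler('xyz',q).as_matrix() ;T[:3,3]=m['position'];return m,T,False
def px2w(n,px,z,P=None):
    m,T,f=P or pose(n);px=np.atleast_2d(px).astype(float)
    u=(px[:,0]-m['cx'])/m['fx'];v=(px[:,1]-m['cy'])/m['fy']
    if f:
        r=np.hypot(u,v)+1e-9;d=np.c_[np.sin(r)*u/r,np.sin(r)*v/r,np.cos(r)]
    else: d=np.c_[u,v,np.ones(len(u))]
    d=d@T[:3,:3].T
    return T[:3,3]+d*((z-T[2,3])/d[:,2])[:,None]
def w2px(n,p,P=None):
    m,T,f=P or pose(n);q=(np.atleast_2d(p)-T[:3,3])@T[:3,:3]
    if f:
        a=np.arctan2(np.hypot(q[:,0],q[:,1]),q[:,2]);h=np.hypot(q[:,0],q[:,1])+1e-9
        return np.c_[m['cx']+m['fx']*a*q[:,0]/h,m['cy']+m['fy']*a*q[:,1]/h]
    return np.c_[m['cx']+m['fx']*q[:,0]/q[:,2],m['cy']+m['fy']*q[:,1]/q[:,2]]
E
python3 - <<'E'
from h import *
for n in('scene','side','wrist'):print(n,bot.camera_model(n))
o=bot.get_obs();print({k:np.round(v,3) for k,v in o.items()})
save('scene','s1.png')
for t in('plate','stage','petri_dish','hex_keys','tweezers'):
    for r in bot.outline_of(t,'scene')[:2]:
        print(t,round(r['p'],2),r['pixel'],px2w('scene',r['pixel'],10)[0].round(),r['mask'].sum(),cv2.minAreaRect(np.argwhere(r['mask'])[:,::-1].astype(np.float32)))
E
```

```text
scene {'fx': 501.8406273695205, 'fy': 501.8406273695205, 'cx': 317.429197719703, 'cy': 242.1961539865706, 'position': array([-259.71485875,  602.4398435 ,  496.23780415]), 'orientation': array([-2.00129615, -0.01744596, -2.14146479])}
side {'fx': 497.75593872359786, 'fy': 497.75593872359786, 'cx': 322.97651332575845, 'cy': 245.25434622935524, 'position': array([148.74209051, 658.053082  , 585.5325456 ]), 'orientation': array([-2.22393070e+00,  1.83154793e-04, -2.58769151e+00])}
wrist {'fx': 371.64829954431775, 'fy': 371.64829954431775, 'cx': 316.7651569435294, 'cy': 238.69429123038466, 'T_tool_cam': array([[-6.47366870e-04, -9.65923872e-01, -2.58825530e-01,
         6.99267552e+01],
       [ 9.99999575e-01, -7.95163502e-04,  4.66340447e-04,
        -1.18481244e-01],
       [-6.56257985e-04, -2.58825119e-01,  9.65923976e-01,
        -1.91486667e+02],
       [ 0.00000000e+00,  0.00000000e+00,  0.00000000e+00,
         1.00000000e+00]])}
{'time': np.float64(0.0), 'joint_positions': array([-1.443,  0.343,  1.525,  0.   ,  1.275, -0.146]), 'dq': array([-0.002, -0.   ,  0.001,  0.   , -0.0
[... 810 characters left out ...]
3984)
petri_dish 0.73 [420.5, 247.9] [ 481. -163.   10.] 264 ((423.0, 246.0), (24.0, 14.0), 0.0)
petri_dish 0.3 [233.5, 289.9] [524. 280.  10.] 1473 ((235.4058837890625, 284.5764465332031), (30.37026023864746, 65.62145233154297), 77.47119140625)
hex_keys 0.72 [357.0, 268.1] [475.  22.  10.] 449 ((358.77813720703125, 270.03253173828125), (39.000003814697266, 12.846155166625977), 22.61986541748047)
tweezers 0.7 [324.1, 256.7] [556.  52.  10.] 212 ((321.5000305175781, 254.00001525878906), (41.143653869628906, 5.81377649307251), 26.56505012512207)
tweezers 0.67 [368.6, 241.6] [569. -82.  10.] 2307 ((368.4000244140625, 241.20001220703125), (78.7095947265625, 44.72135925292969), 26.56505012512207)
```

View pics/s1.png

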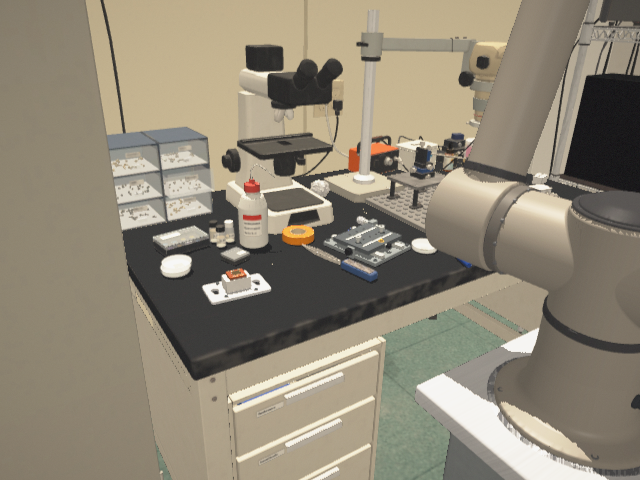

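The scene picture shows the plate at about (235,287) and the stage at (369,241). The hex keys (358,269) and tweezers (322,254) lie left of the stage, and the dish (421,247) is at its right. I'll move over the stage for a closer look.

```bash
python3 -m jog '[[36,-26,-6,0,0,0],[36,-26,-6,0,0,0],[36,-26,-6,0,0,0],[36,-26,-6,0,0,0],[36,-26,-6,0,0,0],[36,-26,-6,0,0,0],[36,-26,-6,0,0,0],[36,-26,-6,0,0,0],[36,-26,-6,0,0,0],[36,-26,-6,0,0,0],[36,-26,-6,0,0,0],[0,0,0,0,0,0]]'
python3 - <<'E'
from h import *
o=bot.get_obs();print(o['tool_pos'].round(1),o['tcp_rot'].round(3))
save('wrist','w1.png')
P=pose('wrist');
for t,z in(('stage',25),('plate',6),('lock_pin',30),('hex_keys',20),('tweezers',5),('petri_dish',13)):
    for r in bot.outline_of(t,'wrist')[:2]:
        print(t,round(r['p'],2),r['pixel'],px2w('wrist',r['pixel'],z,P)[0].round(),r['mask'].sum())
E
```

```text
time: 1.5
tool_pos: [448.5, -119.2, 259.9]
tcp_rot: [-3.142, -0.002, 0.28]
contact_force: [0.4, -1.0, -0.4]
grip_width: 91.8
finger_force: 0.0
[ 448.5 -119.2  259.9] [-3.142e+00 -2.000e-03  2.800e-01]
stage 0.91 [308.9, 90.4] [569. -77.  25.] 15340
plate 0.66 [70.6, 70.4] [538. 258.   6.] 3034
lock_pin 0.58 [305.2, 126.8] [527. -85.  30.] 27
tweezers 0.74 [220.2, 67.5] [573.  36.   5.] 537
petri_dish 0.83 [377.6, 181.7] [ 489. -185.   13.] 2068
```

View pics/w1.png

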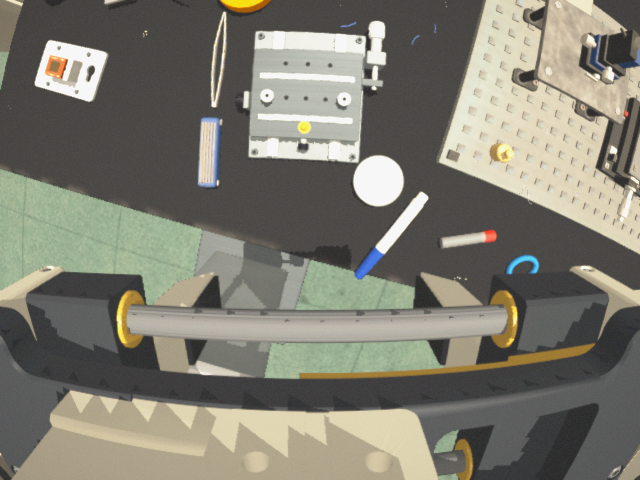

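The wrist picture shows the stage squarely, with stud heads at (267,96) and (344,99), the yellow pin at (304,127) and the plate at (70,70). Hex keys, tweezers and dish lie around the stage as described. Next I'll compute the poses.

```bash
python3 - <<'E'
from h import *
P=pose('wrist')
im=cv2.imread('pics/w1.png')
A,B=px2w('wrist',[[267,96],[344,99]],43.3,P);print('studs',A,B,np.linalg.norm(A-B),'mid',(A+B)/2,'yaw',np.arctan2(-(A-B)[0],(A-B)[1]))
print('pin',px2w('wrist',[304,127],35,P))
c=px2w('wrist',[[52,41],[108,50],[95,101],[37,88]],6,P);print(c.round(),c.mean(0))
d=c[0]-c[1];e=c[3]-c[2];print(np.linalg.norm(d),np.linalg.norm(c[0]-c[3]),[np.arctan2(-q[0],q[1]) for q in(d,e)])
c=cv2.resize(im[20:240,20:420],None,fx=2,fy=2,interpolation=cv2.INTER_CUBIC);z=cv2.resize(im[30:110,25:115],(540,480),interpolation=cv2.INTER_CUBIC)
cv2.imwrite('pics/w1c.png',z)
E
```

```text
studs [547.23957663 -39.86238642  43.3       ] [ 565.70550908 -121.1894654    43.3       ] 83.39714884856822 mid [556.47254285 -80.52592591  43.3       ] yaw 0.22327204325086727
pin [[524.4089422  -87.55840645  35.        ]]
[[579. 307.   6.]
 [573. 197.   6.]
 [502. 198.   6.]
 [507. 315.   6.]] [540.16385083 254.20648533   6.        ]
109.32156913001803 71.87542782280286 [np.float64(-0.0564861682150962), np.float64(-0.048500096964836016)]
```

View pics/w1c.png

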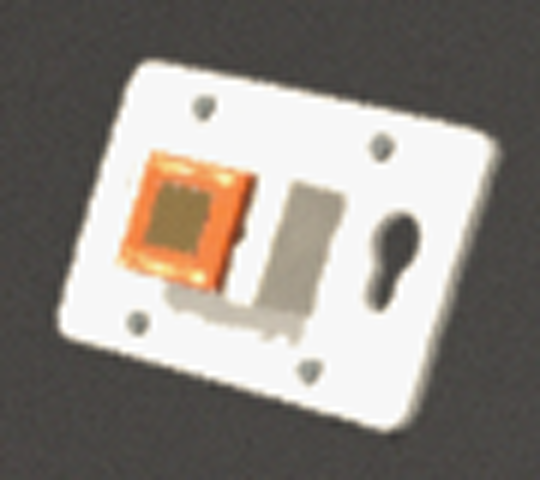

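The plate's slots point at the robot. Its yaw is about -0.05 and its centre about (540,255); the stage's yaw is about 0.22. The crop shows the right keyhole at (395,250), round part uppermost. I'll go over the plate with the fingers closing along the plate's x, so they stay clear of the studs.

```bash
python3 -m jog '[[21,-37,12,0,0,0],[21,-37,12,0,0,0],[21,-37,12,0,0,0],[21,-37,12,0,0,0],[21,-37,12,0,0,0],[21,-37,12,0,0,0],[21,-37,12,0,0,0],[21,-37,12,0,0,0],[21,-37,12,0,0,0]]'
python3 -m jog '[[0,0,0,0,0,-0.138],[0,0,0,0,0,-0.138],[0,0,0,0,0,-0.138],[0,0,0,0,0,-0.138],[0,0,0,0,0,-0.138],[0,0,0,0,0,-0.138],[0,0,0,0,0,-0.138],[0,0,0,0,0,-0.138],[0,0,0,0,0,-0.138],[0,0,0,0,0,0],[0,0,0,0,0,0]]'
python3 - <<'E'
from h import *
o=bot.get_obs();print(o['tool_pos'].round(1),o['tcp_rot'].round(3))
save('wrist','w2.png')
P=pose('wrist');
for r in bot.outline_of('plate','wrist')[:1]:
        m=r['mask'].astype(np.uint8);k=np.argwhere(m)[:,::-1]
        print(round(r['p'],2),r['pixel'],m.sum())
        c=cv2.findContours(m,0,1)[0];c=max(c,key=len)[:,0,:]
        w=px2w('wrist',c,6,P)[:,:2].astype(np.float32);print(cv2.minAreaRect(w))
        np.save('c.npy',w)
E
```

```text
time: 2.75
tool_pos: [538.4, 249.2, 150.7]
tcp_rot: [3.141, -0.0, 0.272]
contact_force: [0.9, -0.4, 0.6]
grip_width: 92.1
finger_force: 0.0
time: 3.85
tool_pos: [538.1, 247.9, 151.1]
tcp_rot: [-3.141, 0.0, 1.511]
contact_force: [0.1, -0.3, -0.1]
grip_width: 92.0
finger_force: 0.0
[538.1 247.9 151.1] [-3.141  0.     1.511]
0.71 [316.6, 192.5] 9163
((541.4671020507812, 268.46905517578125), (120.09202575683594, 71.2286376953125), 85.40714263916016)
```

View pics/w2.png

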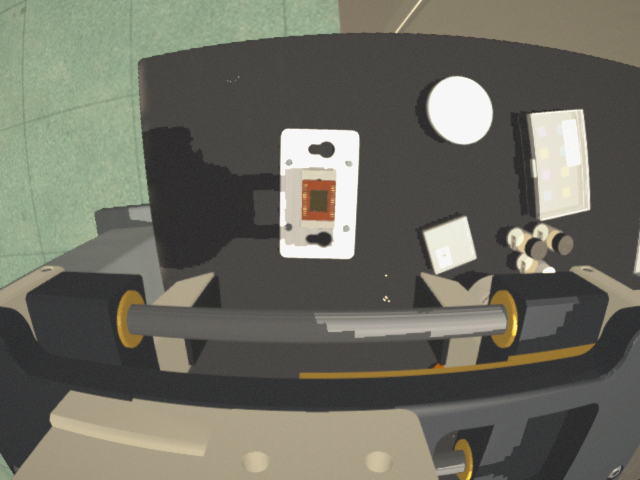

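The plate shows cleanly at (318,195), keyholes at (321,149) and (320,239). It measures 120 x 71 mm, matching the spec, centred at (541.5,268.5) with yaw -0.08. Now I'll descend and grip it.

```bash
python3 -m jog '[[10.4,1,0,0,0,0.02],[10.4,0.7,20,0,0,0],[0,0,30,0,0,0],[0,0,30,0,0,0],[0,0,30,0,0,0],[0,0,20,0,0,0],[0,0,11,0,0,0],[0,0,0,0,0,0]]'
python3 -m jog '[[0,0,0,0,0,0],[0,0,0,0,0,0],[0,0,0,0,0,0],[0,0,0,0,0,0],[0,0,0,0,0,0],[0,0,0,0,0,0],[0,0,0,0,0,0]]' 0
```

```text
time: 4.75
tool_pos: [540.0, 268.9, 8.8]
tcp_rot: [-3.139, 0.001, 1.495]
contact_force: [-0.2, -0.6, -1.2]
grip_width: 91.7
finger_force: 0.0
time: 5.45
tool_pos: [540.9, 269.3, 10.2]
tcp_rot: [3.142, 0.0, 1.496]
contact_force: [-0.5, 0.2, 0.1]
grip_width: 40.3
finger_force: 0.0
```

```bash
python3 -m jog '[[0,0,0,0,0,0],[0,0,0,0,0,0],[0,0,0,0,0,0],[0,0,0,0,0,0]]'
```

```text
time: 5.85
tool_pos: [540.8, 269.3, 10.1]
tcp_rot: [-3.142, 0.0, 1.496]
contact_force: [-0.7, -1.1, 0.4]
grip_width: 8.3
finger_force: 0.0
```

The width of 8.3 mm means the fingers missed the block. I'll look before going on.

```bash
python3 - <<'E'
from h import *
save('wrist','w3.png',(150,100,550,400),2)
save('side','sd1.png')
E
```

```text
(no output)
```

View pics/w3.png

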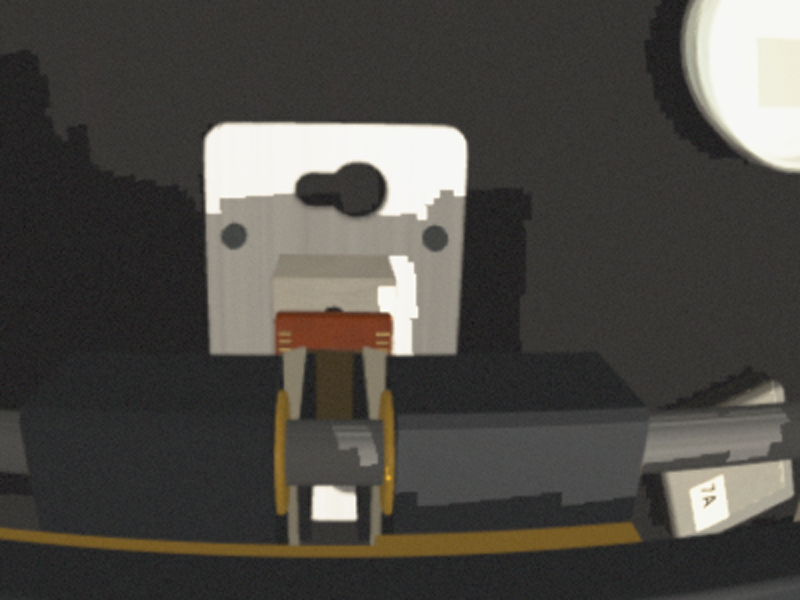

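```bash
python3 - <<'E'
from h import *
P=pose('wrist');o=bot.get_obs();print(o['tool_pos'],o['grip_width'],o['finger_force'])
f=lambda a:[150+a[0]/2,100+a[1]/2]
print('hole L',px2w('wrist',f([358,190]),6,P),'corners',px2w('wrist',[f([205,125]),f([467,125])],6,P))
print('tcp px',w2px('wrist',[o['tool_pos']],P))
im=cv2.imread('pics/sd1.png');c=w2px('side',[[541,268,20]])[0];print(c)
x,y=map(int,c);cv2.imwrite('pics/sd1c.png',cv2.resize(im[max(0,y-75):y+75,max(0,x-100):x+100],None,fx=4,fy=4,interpolation=cv2.INTER_CUBIC))
E
```

```text
[540.85346548 269.28591607  10.12495198] 2.1103980303035104 0.0
hole L [[550.82094211 309.86514924   6.        ]] corners [[511.81016589 330.56110242   6.        ]
 [580.88893506 325.35689181   6.        ]]
tcp px [[316.07947687 270.96942089]]
[240.12528395 324.13736614]
```

View pics/sd1c.png

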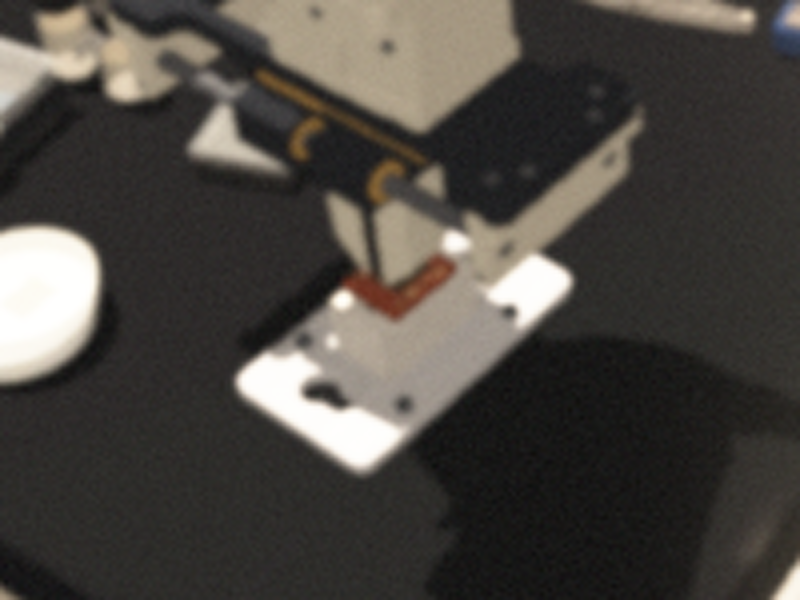

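```bash
python3 - <<'E'
from h import *
k=np.array([[240,380],[362,470],[572,280]])/4+[140,249]
c=px2w('side',k,6);print(c,'centre',(c[0]+c[2])/2)
g=np.array([[325,392]])/4+[140,249];print('hole',px2w('side',g,6))
print('tips seen behind the chip, crop (385,285), at z=10/40/60',[px2w('side',np.array([[385,285]])/4+[140,249],z)[0].round() for z in(10,40,60)])
print('TCP in crop',(w2px('side',[bot.get_obs()['tool_pos']])-[140,249])*4)
for r in bot.outline_of('plate','side')[:1]:
    m=r['mask'].astype(np.uint8);c=max(cv2.findContours(m,0,1)[0],key=len)[:,0];print(cv2.minAreaRect(px2w('side',c,6)[:,:2].astype(np.float32)))
print('joints',bot.get_obs()['joint_positions'].round(3))
E
```

```text
[[576.33837514 322.62773874   6.        ]
 [509.0220303  331.24984292   6.        ]
 [499.34741205 213.37204684   6.        ]] centre [537.8428936  267.99989279   6.        ]
hole [[544.89861326 310.15925461   6.        ]]
tips seen behind the chip, crop (385,285), at z=10/40/60 [array([559., 258.,  10.]), array([537., 279.,  40.]), array([523., 293.,  60.])]
TCP in crop [[401.25570838 320.43342032]]
((539.967041015625, 270.3380432128906), (121.9446029663086, 76.81758117675781), 85.29277038574219)
joints [ 0.335  0.674  1.511 -0.     0.957  0.41 ]
```

All views agree that the plate is at (540,269) and the TCP is over it. But the visible fingertips are about 30 mm higher than the reported TCP. In w2 the tips sit at (217,275), about 160 mm ahead of the camera instead of 191, and in the side view they are at z≈40, closed just above the chip. I'll open and go lower gently, watching the force.

```bash
python3 -m jog '[[0,0,0,0,0,0],[0,0,0,0,0,0],[0,0,0,0,0,0],[0,0,0,0,0,0],[0,0,0,0,0,0],[0,0,0,0,0,0],[0,0,0,0,0,0],[0,0,0,0,0,0],[0,0,0,0,0,0],[0,0,2,0,0,0],[0,0,2,0,0,0],[0,0,0,0,0,0]]' 100
python3 - <<'E'
from h import *
P=pose('wrist');im=save('wrist','w4.png',(150,150,490,405),2)
r=bot.outline_of('plate','wrist')[0];m=r['mask'].astype(np.uint8);k=np.argwhere(m)
print(r['p'],m.sum(),k.min(0),k.max(0))
E
```

```text
time: 7.2
tool_pos: [540.6, 269.2, 5.7]
tcp_rot: [-3.141, 0.0, 1.496]
contact_force: [-0.5, -0.6, -0.1]
grip_width: 90.1
finger_force: 0.0
0.55 19996 [161 252] [363 384]
```

View pics/w4.png

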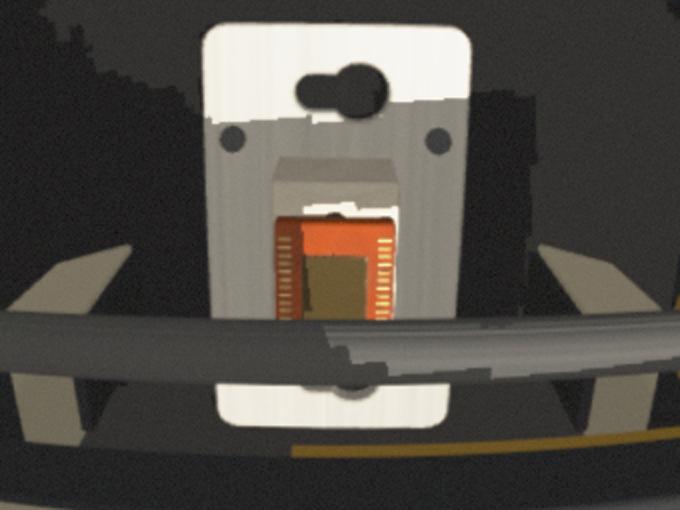

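```bash
python3 - <<'E'
from h import *
Rm=R.from_euler('xyz',[np.pi,0,1.496]).as_matrix();t=np.array([540.85,269.29,10.1])
for p in([19,0,-95],[0,0,-62],[10,0,-79],[19,30,-95],[0,30,-62],[9.5,0,-30],[9.5,0,0]):
    print(p,((w2px('side',[t+Rm@p])-[140,249])*4).round()[0], np.round(np.interp(((w2px('side',[t+Rm@p])-[140,249])*4)[0][0],[165,470],[60,225])))
E
```

```text
[19, 0, -95] [337. 167.] 153.0
[0, 0, -62] [384. 205.] 179.0
[10, 0, -79] [360. 186.] 166.0
[19, 30, -95] [278. 134.] 121.0
[0, 30, -62] [327. 172.] 147.0
[9.5, 0, -30] [376. 281.] 174.0
[9.5, 0, 0] [384. 335.] 179.0
```

The rod and tip geometry agrees: the whole gripper sits about 30 mm further back than the reported TCP, so there is clearance. I'll descend another 26 mm in small steps, then grip.

```bash
python3 -m jog '[[0,0,5,0,0,0],[0,0,5,0,0,0],[0,0,5,0,0,0],[0,0,0,0,0,0]]'; python3 -m jog '[[0,0,5,0,0,0],[0,0,4,0,0,0],[0,0,2,0,0,0],[0,0,0,0,0,0]]'
python3 -m jog '[[0,0,0,0,0,0],[0,0,0,0,0,0],[0,0,0,0,0,0],[0,0,0,0,0,0],[0,0,0,0,0,0],[0,0,0,0,0,0],[0,0,0,0,0,0],[0,0,0,0,0,0],[0,0,0,0,0,0],[0,0,0,0,0,0]]' 0
```

```text
time: 7.7
tool_pos: [540.2, 269.0, -9.9]
tcp_rot: [-3.14, 0.001, 1.496]
contact_force: [-0.4, 0.3, -0.8]
grip_width: 91.6
finger_force: 0.0
time: 8.1
tool_pos: [540.6, 269.2, -20.2]
tcp_rot: [-3.141, 0.0, 1.496]
contact_force: [-0.2, 0.2, -0.3]
grip_width: 91.7
finger_force: 0.0
time: 9.1
tool_pos: [540.8, 269.3, -19.8]
tcp_rot: [-3.142, 0.0, 1.496]
contact_force: [-0.5, -0.4, 0.2]
grip_width: 29.3
finger_force: 30.0
```

Gripped at 29.3 mm with 30 N. Lift, back off from the bottle, then carry the plate over to just in front of the studs.

```bash
python3 -m jog '[[0,0,-10,0,0,0],[0,0,-20,0,0,0],[0,-10,-25,0,0,0],[0,-20,-25,0,0,0],[0,-20,-25,0,0,0],[-10,-10,-15,0,0,0],[-25,0,0,0,0,0],[-30,0,0,0,0,0],[-35,0,0,0,0,0],[-35,0,0,0,0,0],[-35,0,0,0,0,0],[-35,0,0,0,0,0]]'
python3 -m jog '[[-35,6,0,0,0,0],[-35,6,0,0,0,0],[-35,6,0,0,0,0],[-33,6,0,0,0,0],[-20,6,0,0,0,0],[-5,4,0,0,0,0],[0,0,0,0,0,-0.08],[0,0,0,0,0,-0.1],[0,0,0,0,0,-0.1],[0,0,0,0,0,-0.015],[0,0,0,0,0,0],[0,0,0,0,0,0]]'
python3 - <<'E'
from h import *
P=pose('wrist');np.save('T5.npy',P[1]);o=bot.get_obs();print(o['tool_pos'],o['tcp_rot'],o['contact_force'])
im=save('wrist','w5.png')
E
```

```text
time: 10.3
tool_pos: [465.3, 68.1, 100.7]
tcp_rot: [3.141, 0.0, 1.496]
contact_force: [1.0, -0.2, -2.5]
grip_width: 29.8
finger_force: 30.0
time: 11.5
tool_pos: [487.4, -95.3, 100.3]
tcp_rot: [3.142, 0.0, 1.789]
contact_force: [-0.7, 0.2, -2.6]
grip_width: 30.2
finger_force: 30.0
[487.35147646 -95.32326087 100.32108216] [3.14155531e+00 3.60746271e-06 1.78932104e+00] [-0.66168607  0.18284269 -2.59313786]
```

View pics/w5.png

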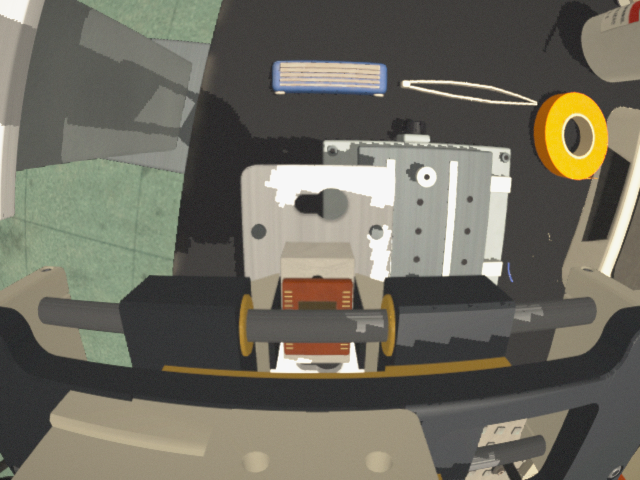

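The view shows the left stud at (426,177), the held plate's left hole at (331,204) and the strips. The stage lies square to the tool. I'll lower to just above head level for a final near-equal-depth measurement.

```bash
python3 -m jog '[[0,5,20,0,0,0],[0,5,20,0,0,0],[0,3,18,0,0,0],[0,2,10,0,0,0],[0,0,0,0,0,0],[0,0,0,0,0,0],[0,0,0,0,0,0]]'
python3 - <<'E'
from h import *
P=pose('wrist');np.save('T6.npy',P[1]);o=bot.get_obs();print(o['tool_pos'],o['tcp_rot'],o['contact_force'])
im=save('wrist','w6.png');cv2.imwrite('pics/w6c.png',cv2.resize(im[90:310,190:550,::-1],None,fx=2.2,fy=2.2,interpolation=cv2.INTER_CUBIC))
E
```

```text
time: 12.25
tool_pos: [502.6, -92.7, 33.1]
tcp_rot: [3.14, 0.001, 1.791]
contact_force: [0.5, 0.2, -3.9]
grip_width: 29.8
finger_force: 30.0
[502.56777266 -92.67032593  33.11622231] [3.14020500e+00 9.55973583e-04 1.79059500e+00] [ 0.46824836  0.22295171 -3.92433073]
```

View pics/w6c.png

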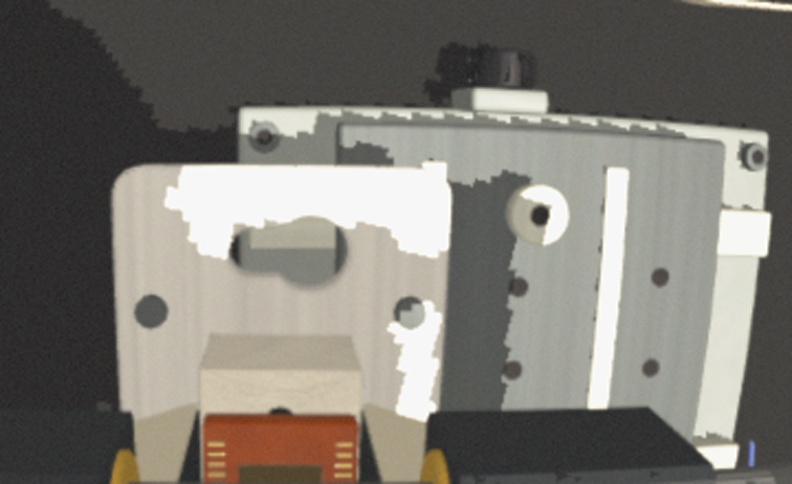

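```bash
cat > m.py <<'E'
from h import *
m=bot.camera_model('wrist');T=np.load('T6.npy');P=(m,T,True);o=bot.get_obs()
tz=33.1
Rt=R.from_euler('xyz',[np.pi,0,1.7906]).as_matrix();t=np.array([502.57,-92.67,33.1])
T=np.eye(4);T[:3,:3]=Rt;T[:3,3]=t;P=(m,T@np.array(m['T_tool_cam']),True)
f=lambda a:np.array(a)/2.2+[190,90]
g=lambda a,z:((px2w('wrist',f(a),z,P)-t)@Rt)[:,:2]
print('hole',g([[311,251],[347,251],[311,215],[311,287]],59).round(2))
print('stud',g([[538,214],[507,214],[569,214],[538,183],[538,245]],43.3).round(2))
for n,a,z in(('strip R',[[628,168],[607,410]],30),('strip L',[[606,168],[589,410]],30),('carriage far',[[724,145],[697,420]],28),('carriage left',[[342,124],[720,142]],28),('base top',[[240,107],[766,132]],10),('plate left',[[140,164],[425,164]],59),('plate side',[[114,200],[120,390]],59),('plate back',[[451,190],[443,400]],59)):
    q=g(a,z);d=q[0]-q[1];print(n,q.round(1).tolist(),'dir deg',np.degrees(np.arctan2(d[1],d[0])).round(2))
E
python3 m.py
```

```text
hole [[41.32  7.01]
 [41.34 14.42]
 [48.78  6.96]
 [33.75  7.07]]
stud [[47.86 60.11]
 [47.66 52.57]
 [48.09 67.83]
 [55.04 59.74]
 [40.6  60.53]]
strip R [[58.8, 88.4], [-5.8, 88.8]] dir deg -0.31
strip L [[58.5, 82.3], [-5.7, 83.4]] dir deg -1.03
carriage far [[66.6, 118.1], [-10.6, 119.2]] dir deg -0.81
carriage left [[67.0, 15.5], [67.3, 116.8]] dir deg -90.19
base top [[71.1, -9.6], [71.4, 143.9]] dir deg -90.09
plate left [[59.5, -27.8], [59.5, 30.2]] dir deg -90.0
plate side [[52.2, -33.5], [11.0, -34.1]] dir deg 0.93
plate back [[54.3, 35.8], [8.6, 36.3]] dir deg -0.59
```

Hole at tool (41.3, 7.0), stud at (47.9, 60.1): the shift is +6.5 in x and +53 in y. The yaw agrees within 0.3°. I'll move over the studs and down to just above the heads.

```bash
python3 -m jog '[[1.5,8,0,0,0,0],[2,16,0,0,0,0],[2,16,0,0,0,0],[1,10,0,0,0,0],[0,3,0,0,0,0],[0,0,4,0,0,0],[0,0,2,0,0,0],[0,0,1,0,0,0],[0,0,0,0,0,0],[0,0,0,0,0,0]]'
python3 - <<'E'
from h import *
o=bot.get_obs();print(o['tool_pos'],o['tcp_rot'],o['contact_force'])
im=save('wrist','w7.png');c=cv2.resize(im[150:260,240:400,::-1],None,fx=4,fy=4,interpolation=cv2.INTER_CUBIC)
cv2.imwrite('pics/w7c.png',c)
E
```

```text
time: 13.3
tool_pos: [552.1, -74.7, 25.2]
tcp_rot: [-3.141, 0.0, 1.791]
contact_force: [1.1, 0.1, -3.1]
grip_width: 29.5
finger_force: 30.0
[552.12838777 -74.69050164  25.24302361] [-3.14149539e+00  7.15839035e-05  1.79053535e+00] [ 1.13848132  0.10622926 -3.14705769]
```

View pics/w7c.png

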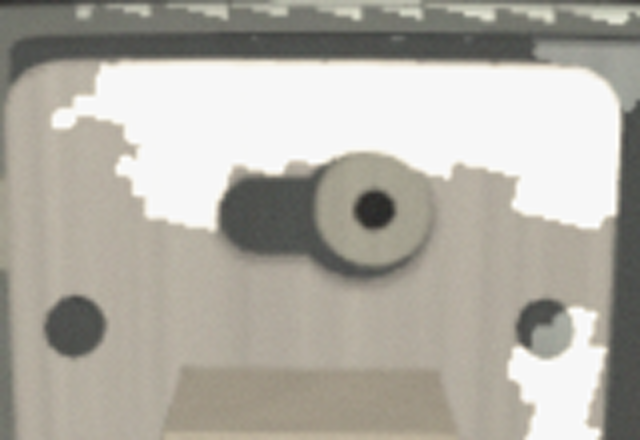

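The picture shows the left stud head centred in the round hole, stud (373,209) against hole (373,216). That is where parallax should put it. Now a gentle descent with force checks.

```bash
python3 -m jog '[[-0.2,0.2,0.5,0,0,0],[0,0,1,0,0,0],[0,0,1,0,0,0],[0,0,1,0,0,0],[0,0,0,0,0,0]]'; python3 -m jog '[[0,0,1,0,0,0],[0,0,1,0,0,0],[0,0,0,0,0,0]]'
```

```text
time: 13.85
tool_pos: [553.1, -74.7, 21.7]
tcp_rot: [3.141, 0.0, 1.791]
contact_force: [3.0, 1.1, -2.7]
grip_width: 29.8
finger_force: 30.0
time: 14.15
tool_pos: [553.1, -74.7, 19.7]
tcp_rot: [3.141, 0.0, 1.791]
contact_force: [3.7, 1.1, -2.7]
grip_width: 29.8
finger_force: 30.0
```

The heads are inside the holes with no vertical force, only about 2.5 N sideways in +x. I'll ease that off by 0.4 mm and go on down.

```bash
python3 -m jog '[[0,0.4,0,0,0,0],[0,0,1,0,0,0],[0,0,1,0,0,0],[0,0,1,0,0,0],[0,0,0,0,0,0]]'; python3 -m jog '[[0,0,1,0,0,0],[0,0,1,0,0,0],[0,0,1,0,0,0],[0,0,0,0,0,0]]'
```

```text
time: 14.65
tool_pos: [553.1, -74.6, 16.6]
tcp_rot: [3.141, 0.0, 1.791]
contact_force: [3.6, 0.4, -3.2]
grip_width: 30.1
finger_force: 30.0
time: 15.05
tool_pos: [553.0, -74.7, 13.8]
tcp_rot: [3.141, 0.0, 1.791]
contact_force: [2.3, 0.8, 0.1]
grip_width: 30.0
finger_force: 30.0
```

The pin is being pressed, as expected 5 mm above the strips. On down.

```bash
python3 -m jog '[[0,0,1,0,0,0],[0,0,1,0,0,0],[0,0,0,0,0,0]]'; python3 -m jog '[[0,0,1,0,0,0],[0,0,0.5,0,0,0],[0,0,0,0,0,0]]';  python3 -m jog '[[0,0,0.5,0,0,0],[0,0,0,0,0,0]]'
```

```text
time: 15.35
tool_pos: [552.3, -74.7, 11.5]
tcp_rot: [-3.14, -0.0, 1.791]
contact_force: [0.2, 0.5, 1.2]
grip_width: 29.7
finger_force: 30.0
time: 15.65
tool_pos: [552.6, -74.7, 10.2]
tcp_rot: [-3.141, -0.0, 1.791]
contact_force: [-0.4, -0.9, 2.2]
grip_width: 29.5
finger_force: 30.0
time: 15.85
tool_pos: [553.1, -74.7, 10.1]
tcp_rot: [3.141, 0.0, 1.791]
contact_force: [-1.0, -0.1, 7.1]
grip_width: 29.6
finger_force: 30.0
```

```bash
python3 -m jog '[[0,0,0.5,0,0,0],[0,0,0,0,0,0]]'
```

```text
time: 16.05
tool_pos: [553.4, -74.7, 10.1]
tcp_rot: [3.14, 0.001, 1.791]
contact_force: [-1.3, -0.5, 9.1]
grip_width: 29.7
finger_force: 30.0
```

It bottoms out at TCP z=10.1, so the plate is flat on the strips. Now slide away from the robot.

```bash
python3 -m jog '[[0,1,0,0,0,0],[0,1,0,0,0,0],[0,1,0,0,0,0],[0,0,0,0,0,0]]'; python3 -m jog '[[0,1,0,0,0,0],[0,1,0,0,0,0],[0,1,0,0,0,0],[0,0,0,0,0,0]]'
```

```text
time: 16.45
tool_pos: [556.5, -74.1, 10.1]
tcp_rot: [3.14, 0.001, 1.791]
contact_force: [-0.2, -0.4, 7.8]
grip_width: 29.6
finger_force: 30.0
time: 16.85
tool_pos: [559.5, -73.5, 10.1]
tcp_rot: [3.14, 0.001, 1.791]
contact_force: [-1.4, 0.7, 7.5]
grip_width: 30.0
finger_force: 30.0
```

```bash
python3 -m jog '[[0,1,0,0,0,0],[0,1,0,0,0,0],[0,1,0,0,0,0],[0,0,0,0,0,0]]'; python3 -m jog '[[0,1,0,0,0,0],[0,1,0,0,0,0],[0,0,0,0,0,0]]'; python3 -m jog '[[0,0.7,0,0,0,0],[0,0,0,0,0,0]]'
```

```text
time: 17.25
tool_pos: [562.6, -72.8, 10.1]
tcp_rot: [3.14, 0.001, 1.791]
contact_force: [0.8, 0.3, 7.1]
grip_width: 29.6
finger_force: 30.0
time: 17.55
tool_pos: [565.4, -72.3, 10.2]
tcp_rot: [3.138, 0.001, 1.791]
contact_force: [3.5, 0.1, 3.7]
grip_width: 29.7
finger_force: 30.0
time: 17.75
tool_pos: [565.6, -72.2, 10.1]
tcp_rot: [3.139, 0.001, 1.791]
contact_force: [1.5, -0.1, 6.5]
grip_width: 29.8
finger_force: 30.0
```

```bash
python3 -m jog '[[0,0.5,0,0,0,0],[0,0,0,0,0,0]]'; python3 -m jog '[[0,0.5,0,0,0,0],[0,0,0,0,0,0]]';python3 -m jog '[[0,0.5,0,0,0,0],[0,0,0,0,0,0]]'
python3 - <<'E'
from h import *
save('wrist','w8.png')
for r in bot.outline_of('lock_pin','wrist')[:2]: print(r['p'],r['pixel'],r['mask'].sum())
E
```

```text
time: 17.95
tool_pos: [565.7, -72.2, 10.1]
tcp_rot: [3.14, 0.001, 1.791]
contact_force: [0.4, -0.2, 7.1]
grip_width: 29.8
finger_force: 30.0
time: 18.15
tool_pos: [565.9, -72.1, 10.1]
tcp_rot: [3.14, 0.001, 1.791]
contact_force: [-0.6, -1.0, 8.1]
grip_width: 29.6
finger_force: 30.0
time: 18.35
tool_pos: [566.3, -72.0, 10.1]
tcp_rot: [3.14, 0.001, 1.791]
contact_force: [-1.9, -0.6, 8.5]
grip_width: 29.8
finger_force: 30.0
0.68 [307.0, 200.5] 21622
```

```bash
python3 -m jog '[[0,0.7,0,0,0,0],[0,0,0,0,0,0]]'; python3 -m jog '[[0,0.7,0,0,0,0],[0,0,0,0,0,0]]'; python3 -m jog '[[0,0.7,0,0,0,0],[0,0,0,0,0,0],[0,0,0,0,0,0]]'
```

```text
time: 18.65
tool_pos: [566.5, -71.9, 10.1]
tcp_rot: [3.141, 0.001, 1.791]
contact_force: [-3.6, -0.8, 8.7]
grip_width: 29.4
finger_force: 30.0
time: 18.85
tool_pos: [566.6, -71.8, 10.1]
tcp_rot: [-3.14, 0.001, 1.791]
contact_force: [-5.5, -1.5, 10.9]
grip_width: 29.7
finger_force: 30.0
time: 19.15
tool_pos: [566.6, -71.7, 10.1]
tcp_rot: [-3.139, 0.0, 1.792]
contact_force: [-8.8, -1.2, 13.1]
grip_width: 29.9
finger_force: 30.0
```

It is stopped firmly at the slot ends: 13.5 mm travelled and 9 N. I'll relax the pressure and look for the pin.

```bash
python3 -m jog '[[0,-1,-0.5,0,0,0],[0,-0.4,-0.3,0,0,0],[0,0,0,0,0,0]]'
python3 - <<'E'
from h import *
o=bot.get_obs();pin=None
for n in('scene','side','wrist'):
    save(n,f'p_{n}.png')
    for t in('lock_pin','plate_front'):
        for r in bot.outline_of(t,n)[:2]: print(n,t,round(r['p'],2),r['pixel'],r['mask'].sum())
    c=w2px(n,[[524.4,-87.6,35]])[0];print(n,'expected pin px',c)
    im=cv2.imread(f'pics/p_{n}.png').astype(int);x,y=map(int,c)
    w=im[max(0,y-12):y+12,max(0,x-12):x+12];ye=(w[...,1]-w[...,0]>60)
    print('yellow px',ye.sum(),np.argwhere(ye).mean(0)-12 if ye.any() else '')
E
```

```text
time: 19.45
tool_pos: [566.4, -71.7, 10.1]
tcp_rot: [-3.141, 0.0, 1.791]
contact_force: [-2.2, -1.0, 5.0]
grip_width: 29.8
finger_force: 30.0
scene plate_front 0.87 [365.1, 234.4] 731
scene expected pin px [383.50681248 238.04761163]
yellow px 6 [ 1.83333333 -2.16666667]
side plate_front 0.69 [336.9, 210.8] 968
side expected pin px [359.40720724 211.12514396]
yellow px 0 
wrist plate_front 0.92 [312.1, 239.7] 19482
wrist expected pin px [227.09674412 299.03611025]
yellow px 0
```

The scene camera shows brass pixels at about (381,240), so the pin looks to be up in front of the edge. Release and retreat, then verify unobstructed.

```bash
python3 -m jog '[[0,0,0,0,0,0],[0,0,0,0,0,0],[0,0,0,0,0,0],[0,0,0,0,0,0],[0,0,0,0,0,0],[0,0,-10,0,0,0],[0,0,-25,0,0,0],[0,0,-40,0,0,0],[0,0,-45,0,0,0],[0,-40,-45,0,0,0],[0,-40,-30,0,0,0],[0,0,0,0,0,0]]' 65
python3 - <<'E'
from h import *
P=pose('wrist');im=save('wrist','w9.png')
r=bot.outline_of('plate','wrist')[0];m=r['mask'].astype(np.uint8);c=max(cv2.findContours(m,0,1)[0],key=len)[:,0]
print('plate',r['p'],cv2.minAreaRect(px2w('wrist',c,36,P)[:,:2].astype(np.float32)))
for r in bot.outline_of('lock_pin','wrist')[:2]: print('pin',r['p'],r['pixel'],px2w('wrist',r['pixel'],35,P),r['mask'].sum())
b=(im[...,0].astype(int)-im[...,2]>90)&(im[...,1].astype(int)-im[...,2]>60);n,l,s,ce=cv2.connectedComponentsWithStats(b.astype(np.uint8))
for i in range(1,n):
    if s[i,4]>8: print(s[i,4],ce[i],px2w('wrist',ce[i],35,P)[0].round(1))
E
```

```text
time: 21.1
tool_pos: [493.9, -88.5, 202.8]
tcp_rot: [3.136, 0.005, 1.79]
contact_force: [-0.5, -0.8, 0.1]
grip_width: 59.8
finger_force: 0.0
plate 0.56 ((566.78369140625, -72.42154693603516), (70.4433822631836, 120.58976745605469), 12.808871269226074)
2421 [512.25567947 137.05989261] [678.2  37.2  35. ]
60 [394.28333333 204.96666667] [569.1 -64.7  35. ]
18 [406.61111111 203.55555556] [581.1 -60.4  35. ]
123 [349.28455285 210.75609756] [526.4 -80.5  35. ]
44 [385.54545455 219.90909091] [564.3 -81.5  35. ]
27 [408.18518519 226.44444444] [589.1 -82.8  35. ]
33 [400.3030303  232.45454545] [582.7 -90.6  35. ]
10 [385.4 232.8] [567.7 -94.4  35. ]
51 [455.05882353 330.74509804] [ 682.2 -189.    35. ]
```

The plate lies square at (566.8,-72.4). The whole pin shows uncovered about 40 mm in front of its origin, so it is home and locked. Hand in.

```bash
python3 -c "
from plant import bot
print(bot.close_job())"
```

```text
the job is handed in; nothing more can be done
None
```

The plate is flat on the carriage, pushed fully home under both stud heads and let go. In the last wrist picture the whole lock pin shows clear of the plate's front edge, which I take to mean it is up. The job is handed in at about 21 s, and no verdict came back.

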